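# Index a printed spindle on the scanning stand

## Task

Pick the tall copper-coloured printed spindle off the blue build sheet and stand it upright, same end down, fully home in the orange cup of the scanning stand, and let go of it. Then grip the stand's orange knob, turn it clockwise from its home stop to the third click (the orange mark) without running on to the fourth, and finish while holding it there, because it springs back home if released. Leave the small prints (owl, pot, boat) where they are.

Things in the scene. Friction and masses are not known exactly. Their poses are not given: they have to be found in the camera images.
- spindle_center (a point): Tall copper-coloured printed round spindle, loose, 45 g or so, standing upright on the build sheet: 22 mm diameter from the foot up to 100 mm, then a 16 mm diameter neck up to 120 mm, two thin dark bands. This point is on its axis half-way up, 60 mm above its foot; z runs up the axis from foot to neck.
- spindle: The same spindle; origin at the centre of its foot (underside), z up its axis. It shares the sheet with an owl and a pot, both much shorter; which of them stands where on the sheet changes.
- sheet: Removable build sheet, blue on dark steel, 210 x 210 x 4 mm, lying fixed on the bench, turned by any small yaw. Origin at the centre of its underside; its top is at z = 4 mm.
- stand: Scanning stand, fixed, at any small yaw: aluminium plate 120 (x) x 300 (y) x 12 mm, origin at the centre of its underside. 85 mm from the centre towards +y: a black turntable disc, 90 mm diameter, top at 22 mm, carrying the orange cup. 85 mm towards -y: a black housing 104 x 104 mm, top at 50 mm, with the indexing knob. Cup and knob are 170 mm apart.
- cup_floor (a point): Centre of the inner floor of the orange cup, 26 mm above the bench, z up. Bore 27 mm diameter, flaring to 40 mm in its last 10 mm below the rim; rim 42 mm above this point, 68 mm above the bench; outside diameter 35 mm, 48 mm at the rim. The cup turns with the knob, clockwise, one to one.
- knob_grip (a point): Middle of the orange knob bar, on the vertical knob axis, 84 mm above the bench. Bar 54 mm long (this frame's x), 14 mm thick (y), upright faces, from 26 mm below to 12 mm above this point; below it an aluminium disc of 64 mm diameter, top 26 mm below this point. White pointer line on top of the -x end. Grip it across its thickness from above.
- knob: The whole knob, disc and orange bar; origin on the knob axis at the disc's underside, 50 mm above the bench; the frame turns with the knob, -x along the pointer.
- dial (a joint): Knob angle, rad: 0 at home (pointer to the stand's -x), growing clockwise from above. Clicks every 24 deg: 0.419, 0.838, third 1.257, fourth 1.676 = end of travel. Marks on the housing: white, the third wider and orange. A spring of 0.10 to 0.13 Nm pulls it back home if let go; between clicks this grows by 0.07 Nm a quarter of the way on, and drops by 0.07 at three quarters.
- owl_center (a point): Small peach-coloured printed owl, 44 mm wide, 44 mm tall, loose on the build sheet; the point is 20 mm above its underside. To be left alone.
- pot_center (a point): Small grey printed pot, 40 mm wide, 30 mm tall, loose on the build sheet; the point is 15 mm above its underside. To be left alone.
- boat_center (a point): Small grey printed boat, 55 x 30 x 39 mm, loose on the bench beyond the stand; the point is 20 mm above its underside. To be left alone.
Things that resemble listed ones, but are neither listed nor needed, are in the scene too. What is meant by the spindle is not grey, and is the larger of those in its own colour.

How it is judged:
By the outcome, as a careful person would: the job done as asked, in the order asked, and still so for the second after the job is handed in, while the arm keeps its last pose, push and grip.
It also fails if it takes over 45 s, if anything falls off the work surface, if the arm or the gripper's body presses on something with over 40 N, if the wrist force passes 120 N, or if a joint passes its speed limit or range.

## Robot

A 7-joint arm with a two-finger parallel gripper is mounted at the origin on the work surface. World frame = base frame: x ahead of the robot, y to its left, z up, the work surface at z = 0. Lengths are in m, angles in rad, forces in N, time in s.
With the tool pointing down it reaches from about 0.425 to 0.825 m from the base axis. Payload 3.6 kg.
Tool frame: the origin (TCP) lies where the fingers leave the gripper's body, on its centre line; the fingertips stand 73 mm ahead of it and the grasp point (between the pads) lies 54 mm ahead of it; x points along the fingers, y is the direction in which the jaws open and shut, and the axes are right-handed (so a half turn about x gives the same grasp; the last joint's range is limited). The gripper opens to 85 mm and grips with 20 to 120 N. Pads are 22 mm wide; open, the fingers measure 114 mm over their backs; the gripper's body (76 mm by 85 mm) begins 54 mm behind the grasp point. The pads swing forward as they close: fully open they stand 13 mm farther back than shut.
Start: joints at [-1.175, 0.615, -0.013, 1.423, 0.008, 1.103, -0.04], TCP at [0.266, 0.593, 0.304] pointing down, gripper open.
Joint ranges: [-3.12, 3.12], [-0.3, 2.06], [-1.34, 1.32], [0.26, 2.42], [-1.36, 4.5], [0.01, 1.98], [-2.84, 2.84]. Speed limits (rad/s): [2.79, 2.79, 3.14, 3.14, 3.14, 3.14, 3.14].

## Interface

Orientations are given as a unit quaternion [x, y, z, w].
In Python, from station import arm, snapshot, camera_info, ticket gives the robot as it stands. Calls block until the motion is done:
- arm.movep(position, orientation): joint-space move of the TCP to a pose.
- arm.line_to(position, velocity=0.15, ori=None): straight line of the TCP; ori=None keeps the orientation; velocity is the mean speed in m/s.
- arm.move_j(angles): joint-space move.
- arm.move_gripper(opening, effort=None): opening from 0.0 (shut) to 1.0 (fully open); effort is the grip in N (None keeps the last); returns when the fingers have stopped.
- arm.pause(seconds).
- arm.ik(position, orientation): joint angles nearest the present ones, or None.
- snapshot(name): name is "scene" or "top" or "wrist"; returns the picture (384x512x3 uint8, blue, green, red); there is no depth.
- camera_info(name): a dict with "fx", "fy", "cx", "cy" (pixels), "R" (3x3) and "t" (3): a world point X has camera coordinates R X + t; the wrist camera has in their place "T_tool_cam" (4x4, takes a point from camera to tool coordinates, whose origin is the TCP and whose axes are the tool frame's). Camera axes: x right, y down, z forward; pixel columns grow to the right and rows downward; lengths in m; the calibration is good to about 2 mm. A picture is of the moment at which its call begins: read the wrist's pose just before it. camera_info takes no time and is no camera call.
A pose or a line that the arm cannot do raises arm.MotionError and nothing moves.
- ticket.finish_job(): hands the job in, once; it reports no verdict.
Readings, each from a call of its own:
- arm.read_time(): time.
- arm.read_joint_positions(): joint angles.
- arm.read_dq(): joint speeds.
- arm.read_effort(): joint torques, N m.
- arm.read_tool_pos(): TCP position.
- arm.read_eef_rot(): TCP orientation.
- arm.read_ft_force(): force on the tool from outside, world axes, zero at the start.
- arm.read_wrist_torque(): the same for the moment, N m.
- arm.read_opening(): opening from 0.0 (shut) to 1.0 (fully open).
Only numpy, scipy, OpenCV 4.12 (cv2) and the standard library are available. Lean on these libraries where they do the work, as an engineer would, in place of code of your own. Each camera call takes 0.05 s, during which the arm holds its last target.

## Working session

There is one attempt and no reset: what is moved stays moved. The work goes in short steps, each a Python script; the robot and the scene stay as the last script left them, time stands still between calls to the robot, and variables do not carry over. Pictures are saved under pics/ and viewed, and the job is handed in when it is done.

```bash
ls; mkdir -p pics; python3 - <<'E'
from station import arm, snapshot, camera_info
import cv2
for n in ["scene","top","wrist"]:
    im=snapshot(n); cv2.imwrite(f"pics/{n}0.png",im); 
    c=camera_info(n); print(n,{k:(v if not hasattr(v,'tolist') else v.tolist()) for k,v in c.items()})
print(arm.read_tool_pos(),arm.read_eef_rot(),arm.read_time())
E
```

```text
pics
scene {'fx': 363.9225820817029, 'fy': 363.9225820817029, 'cx': 260.64805857691033, 'cy': 191.81930213408467, 'R': [[-0.398755577522075, 0.9170423738565933, -0.005222446409539912], [0.7534495053314241, 0.324363776638544, -0.5719283026049795], [-0.5227885158559518, -0.23199445027035645, -0.8202869880309492]], 't': [0.1604000415075411, -0.430980222430292, 1.2602971174271975]}
top {'fx': 497.2286872310404, 'fy': 497.2286872310404, 'cx': 256.81248643418013, 'cy': 194.20830752635266, 'R': [[0.014321479220523748, -0.9997761629493984, 0.015573028964019174], [-0.9975763728507749, -0.015347089830351554, -0.06786639200392727], [0.0680902016653476, -0.014563338625370136, -0.997572871325827]], 't': [0.04410544319324265, 0.5868489577266623, 1.4672199454188104]}
wrist {'fx': 317.22532674720617, 'fy': 317.22532674720617, 'cx': 259.57121824594145, 'cy': 191.36174741954898, 'T_tool_cam': [[-1.8739880577486787e-05, -0.268538806848328, 0.9632688663427726, -0.06950428341152759], [0.9999999139304616, -0.0004042813392930976, -9.32505478573026e-05, 0.0010218181377370517], [0.00041447301824391083, 0.9632687816871636, 0.2685387913115013, -0.0683048230993737], [0.0, 0.0, 0.0, 1.0]]}
[0.265932   0.59263148 0.30300991] [ 0.14730821  0.69158031 -0.1486865   0.69130983] 0.15
```

View pics/scene0.png

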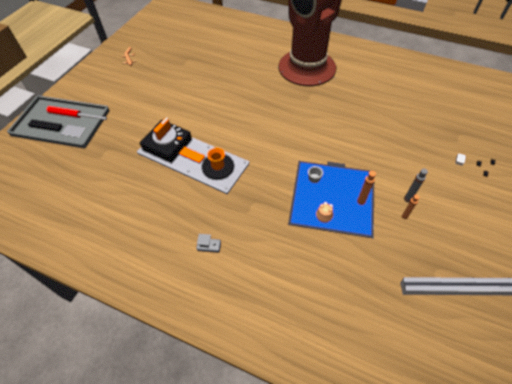

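View pics/top0.png

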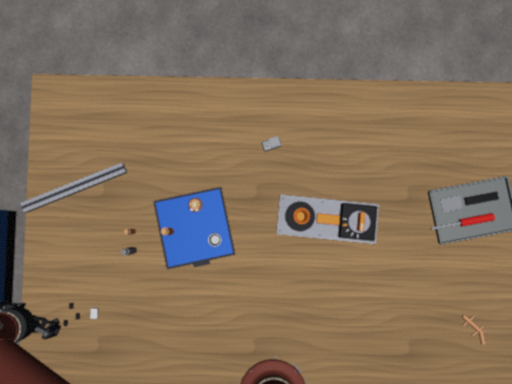

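View pics/wrist0.png

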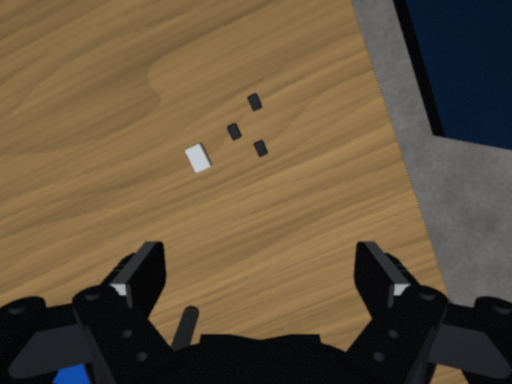

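Candidates: a copper spindle on the sheet, scene (367,188) / top (166,231); a smaller copper one on the bench, scene (410,207) / top (128,231); a grey one, scene (415,185) / top (128,251). The one on the sheet fits, since it is copper, the larger of the two copper ones, and on the blue sheet. I'll confirm this in an enlarged crop.

```bash
python3 - <<'E'
import cv2,numpy as np
s=cv2.imread("pics/scene0.png");t=cv2.imread("pics/top0.png")
a=cv2.resize(s[150:250,280:440],None,fx=4.5,fy=4.5,interpolation=cv2.INTER_CUBIC)
cv2.imwrite("pics/c1.png",a)
b=cv2.resize(t[180:275,110:390],None,fx=2.8,fy=2.8,interpolation=cv2.INTER_CUBIC)
cv2.imwrite("pics/c2.png",b)
E
```

```text
(no output)
```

View pics/c1.png

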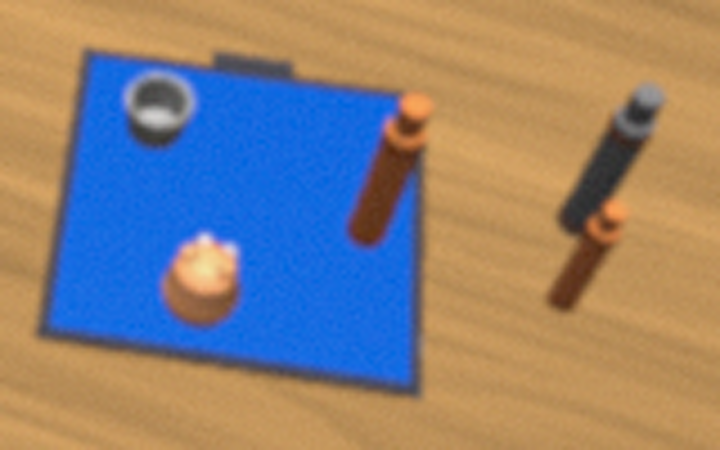

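View pics/c2.png

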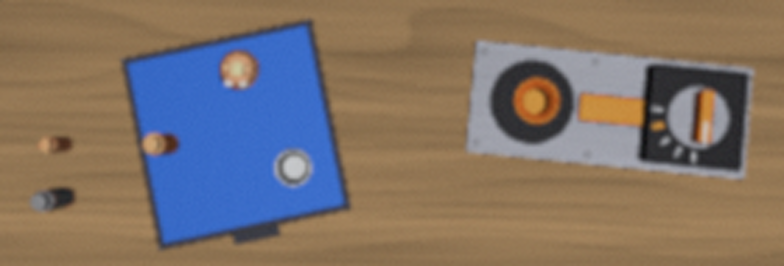

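The crop confirms that the spindle on the sheet, scene (367,188), is the larger copper one. The pointer faces the robot side (home), and the orange mark is clockwise of it. Next I measure positions.

```bash
cat > h.py <<'E'
import numpy as np, cv2
from scipy.spatial.transform import Rotation as R
from station import arm, snapshot, camera_info
def ray(name,uv,pose=None):
    c=camera_info(name); d=np.array([(uv[0]-c['cx'])/c['fx'],(uv[1]-c['cy'])/c['fy'],1.])
    if name=='wrist':
        T=np.array(c['T_tool_cam']); p,q=pose; r=R.from_quat(q).as_matrix()
        return np.array(p)+r@T[:3,3], r@T[:3,:3]@d
    Rm=np.array(c['R']);t=np.array(c['t']); return -Rm.T@t, Rm.T@d
def onz(name,uv,z,pose=None):
    o,d=ray(name,uv,pose); return o+d*(z-o[2])/d[2]
def proj(name,X,pose=None):
    c=camera_info(name)
    if name=='wrist':
        T=np.array(c['T_tool_cam']); p,q=pose; r=R.from_quat(q).as_matrix()
        x=T[:3,:3].T@(r.T@(np.array(X)-p)-T[:3,3])
    else: x=np.array(c['R'])@X+np.array(c['t'])
    return np.array([c['cx']+c['fx']*x[0]/x[2],c['cy']+c['fy']*x[1]/x[2]])
def down(th): # tool x down, jaw axis at yaw th
    x=np.array([0,0,-1.]);y=np.array([np.cos(th),np.sin(th),0]);return R.from_matrix(np.c_[x,y,np.cross(x,y)]).as_quat()
def blobs(im,lo,hi,box=None,amin=8):
    m=cv2.inRange(cv2.cvtColor(im,cv2.COLOR_BGR2HSV),lo,hi)
    if box: k=np.zeros_like(m);u0,v0,u1,v1=box;k[v0:v1,u0:u1]=255;m&=k
    n,l,s,c=cv2.connectedComponentsWithStats(m)
    return m,[(s[i,4],c[i].round(1),s[i,:4]) for i in range(1,n) if s[i,4]>=amin]
E
python3 - <<'E'
from h import *
t=cv2.imread("pics/top0.png");s=cv2.imread("pics/scene0.png")
hv=cv2.cvtColor(t,cv2.COLOR_BGR2HSV)
print("spindle row",[tuple(map(int,hv[v,u])) for v in(229,231,233) for u in range(158,176,2)])
for n,lo,hi,box in [("orange",(8,190,120),(20,255,255),(270,190,390,250)),("blue",(100,150,80),(125,255,255),(140,180,250,280)),("cop",(3,90,60),(18,255,255),(155,220,178,242))]:
    m,b=blobs(t,lo,hi,box); print(n,b)
    if n=="blue": print(cv2.minAreaRect(cv2.findNonZero(m)))
c,sz,a=cv2.minAreaRect(cv2.findNonZero(blobs(t,(100,150,80),(125,255,255),(140,180,250,280))[0]))
# spindle: top disc in top, foot guess in scene
print("spin top",onz("top",(161,231),.124))
print("scene top face",onz("scene",(280+415/4.5,150+102/4.5),.124), "shoulder",onz("scene",(280+405/4.5,150+133/4.5),.104),"foot",onz("scene",(280+366/4.5,150+238/4.5),.004))
print("sheet",onz("top",c,.004))
print("cup",onz("top",(110+536/2.8,180+101/2.8),.068),onz("top",(110+535/2.8,180+100/2.8),.026))
print("knob",onz("top",(110+705/2.8,180+117/2.8),.096),onz("top",(110+699/2.8,180+117/2.8),.058))
print("scene cup", onz("scene",(216,154),.068))
E
```

```text
spindle row [(15, 89, 117), (128, 44, 93), (12, 80, 179), (16, 111, 188), (15, 120, 151), (14, 131, 121), (10, 168, 73), (155, 66, 85), (111, 164, 182), (16, 101, 126), (11, 79, 110), (16, 109, 198), (17, 106, 200), (16, 106, 149), (13, 121, 145), (10, 156, 80), (6, 123, 77), (111, 166, 167), (16, 106, 147), (9, 53, 97), (15, 99, 176), (16, 108, 191), (15, 108, 158), (13, 114, 127), (4, 108, 78), (136, 78, 95), (110, 176, 184)]
orange [(np.int32(105), array([301.4, 215.5]), array([294, 209,  15,  15], dtype=int32))]
blue [(np.int32(3855), array([193.4, 228. ]), array([156, 189,  77,  78], dtype=int32))]
((193.68173217773438, 227.48806762695312), (65.82034301757812, 66.02635955810547), 78.11134338378906)
cop [(np.int32(85), array([156.7, 232.6]), array([155, 220,   6,  22], dtype=int32)), (np.int32(52), array([166.3, 231. ]), array([161, 229,  12,   5], dtype=int32))]
spin top [0.47325958 0.31709189 0.124     ]
scene top face [0.47322819 0.3119987  0.124     ] shoulder [0.47812385 0.31289691 0.104     ] foot [0.47733477 0.31460025 0.004     ]
sheet [0.48415072 0.24067516 0.004     ]
cup [ 0.52152691 -0.07623574  0.068     ] [ 0.52364462 -0.07957535  0.026     ]
knob [ 0.5071427 -0.2447705  0.096    ] [ 0.50765286 -0.2471348   0.058     ]
scene cup [ 0.52447983 -0.07319904  0.068     ]
```

```bash
python3 - <<'E'
from h import *
r=R.from_quat(arm.read_eef_rot()).as_matrix(); print("start yaw",np.degrees(np.arctan2(r[1,1],r[0,1])))
for nm,p in [("sp",(.474,.314,.133)),("sp hi",(.474,.314,.26)),("cup",(.522,-.076,.155)),("cuphi",(.522,-.076,.29)),("knob",(.507,-.246,.138)),("knobhi",(.507,-.246,.24))]:
    for th in (85,49,13,0,-95,-131,-167):
        q=arm.ik(p,down(np.radians(th))); print(nm,th,None if q is None else np.round(q,2))
E
```

```text
start yaw 65.837334538074
sp 85 [-0.57  0.71 -0.08  1.83  0.09  0.6   0.77]
sp 49 [-0.64  0.71  0.03  1.83 -0.04  0.6   0.26]
sp 13 [-0.71  0.71  0.14  1.84 -0.16  0.6  -0.24]
sp 0 [-0.74  0.72  0.18  1.84 -0.21  0.61 -0.43]
sp -95 [-0.98  0.78  0.58  1.84 -0.64  0.71 -1.69]
sp -131 [-0.21  0.81 -0.69  1.82  0.72  0.78  2.72]
sp -167 [-0.3   0.77 -0.53  1.82  0.57  0.71  2.22]
sp hi 85 [-0.57  0.54 -0.08  1.72  0.06  0.89  0.81]
sp hi 49 [-0.67  0.53  0.07  1.72 -0.04  0.88  0.27]
sp hi 13 [-0.76  0.54  0.22  1.73 -0.14  0.89 -0.26]
sp hi 0 [-0.8   0.55  0.27  1.73 -0.18  0.89 -0.45]
sp hi -95 [-1.06  0.62  0.71  1.74 -0.48  0.96 -1.81]
sp hi -131 [-1.24  0.79  1.13  1.74 -0.79  1.14 -2.15]
sp hi -167 [-0.26  0.59 -0.58  1.71  0.39  0.95  2.38]
cup 85 [ 0.14  0.63 -0.05  1.93  0.06  0.58  1.53]
cup 49 [ 0.05  0.63  0.08  1.94 -0.09  0.58  1.05]
cup 13 [-0.04  0.64  0.22  1.94 -0.23  0.59  0.56]
cup 0 [-0.07  0.64  0.26  1.94 -0.29  0.59  0.38]
cup -95 [-0.29  0.71  0.62  1.95 -0.64  0.69 -0.93]
cup -131 [-0.53  0.93  1.13  1.95 -1.04  1.   -1.17]
cup -167 [-0.53  0.93  1.13  1.95 -1.
[... 440 characters left out ...]
7]
knob 49 [ 0.32  0.7   0.14  1.85 -0.16  0.61  1.42]
knob 13 [ 0.24  0.71  0.27  1.85 -0.31  0.62  0.93]
knob 0 [ 0.21  0.72  0.32  1.85 -0.35  0.63  0.75]
knob -95 [ 0.12  0.74  0.47  1.85 -0.52  0.67 -0.76]
knob -131 [-0.12  0.9   0.94  1.86 -0.94  0.9  -1.  ]
knob -167 [-0.19  1.01  1.13  1.86 -1.08  1.05 -1.51]
knobhi 85 [ 0.29  0.56  0.19  1.76 -0.13  0.83  2.02]
knobhi 49 [ 0.17  0.58  0.38  1.77 -0.27  0.85  1.53]
knobhi 13 [ 0.01  0.63  0.65  1.77 -0.47  0.9   1.09]
knobhi 0 [-0.03  0.65  0.72  1.77 -0.52  0.92  0.92]
knobhi -95 [-0.14  0.73  0.95  1.78 -0.7   1.01 -0.57]
knobhi -131 [-0.21  0.82  1.13  1.78 -0.83  1.11 -1.07]
knobhi -167 [-0.21  0.82  1.13  1.78 -0.83  1.11 -1.7 ]
```

```bash
python3 - <<'E'
from h import *
arm.movep((.474,.314,.30),down(np.radians(75)))
p,q=arm.read_tool_pos(),arm.read_eef_rot(); im=snapshot("wrist"); cv2.imwrite("pics/w1.png",im)
print(p,q,arm.read_time()); np.savez("w1.npz",p=p,q=q)
for z in (.004,.104,.124): print(z,proj("wrist",(.474,.314,z),(p,q)))
E
```

```text
[0.47310396 0.31582658 0.30004866] [ 0.09184558  0.70143329 -0.09082655  0.70093242] 1.5083
0.004 [257.02135352 164.84796144]
0.104 [256.29900495 186.47833227]
0.124 [256.08908847 192.76417741]
```

View pics/w1.png

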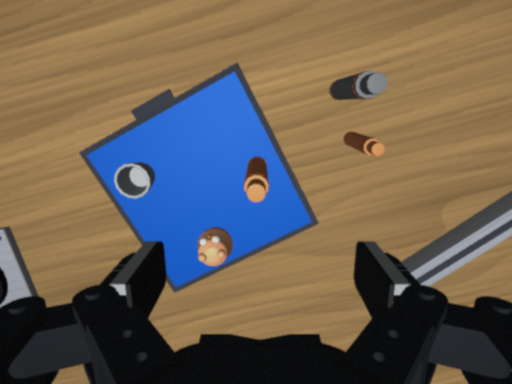

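```bash
python3 - <<'E'
from h import *
d=np.load("w1.npz");pose=(d['p'],d['q']); im=cv2.imread("pics/w1.png")
for lo,hi in [((3,60,150),(18,255,255)),((0,60,30),(18,255,255))]:
    m,b=blobs(im,lo,hi,(235,145,280,210)); print(b)
    big=max(b,key=lambda x:x[0]); 
    c=cv2.findNonZero(m); print(cv2.minAreaRect(c))
cv2.imwrite("pics/w1c.png",cv2.resize(im[150:210,230:285],None,fx=9,fy=9,interpolation=cv2.INTER_CUBIC))
print(arm.read_tool_pos())
E
```

```text
[(np.int32(403), array([255.6, 188.5]), array([244, 175,  24,  27], dtype=int32))]
((255.5, 188.0), (26.0, 23.0), 90.0)
[(np.int32(799), array([256.2, 180.1]), array([244, 158,  24,  44], dtype=int32))]
((259.40252685546875, 171.2406768798828), (24.34912109375, 60.80838394165039), 14.931416511535645)
[0.47297491 0.31605302 0.30000115]
```

View pics/w1c.png

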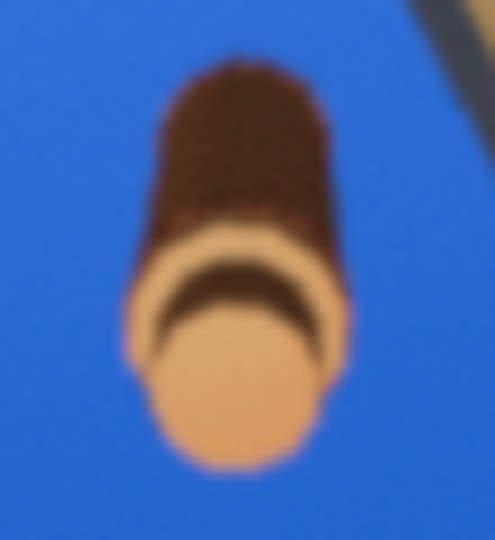

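The top face centre is at (256.1,193.0), within 0.3 px of the prediction, so the spindle is at (0.474,0.314). The arm settles about 2 mm off its target, so I'll correct for that.

```bash
cat >> h.py <<'E'
def goto(p,q,v=.15,n=2):
    p=np.array(p,float); c=p.copy()
    arm.line_to(c,velocity=v,ori=q)
    for _ in range(n):
        arm.pause(.1); e=p-arm.read_tool_pos()
        if np.linalg.norm(e)<.0005: break
        c=c+np.clip(e,-.006,.006); arm.line_to(c,velocity=.05,ori=q)
    return c
E
python3 - <<'E'
from h import *
q=down(np.radians(75))
goto((.474,.314,.20),q,.2); print(arm.read_tool_pos())
goto((.474,.314,.135),q,.1); print(arm.read_tool_pos(),arm.read_ft_force())
print(arm.move_gripper(0.0,40)); print(arm.read_opening()*85,arm.read_ft_force(),arm.read_time())
p=arm.read_tool_pos();cv2.imwrite("pics/w2.png",snapshot("wrist"));cv2.imwrite("pics/s2.png",snapshot("scene")[100:300,240:500].repeat(2,0).repeat(2,1))
E
```

```text
[0.47398771 0.314163   0.19971893]
[0.47403219 0.31407277 0.1348677 ] [-0.3641324  -0.06572892  0.67737416]
False
20.838893212584576 [-0.49626737  0.18094809 -0.57005559] 4.95
```

View pics/w2.png

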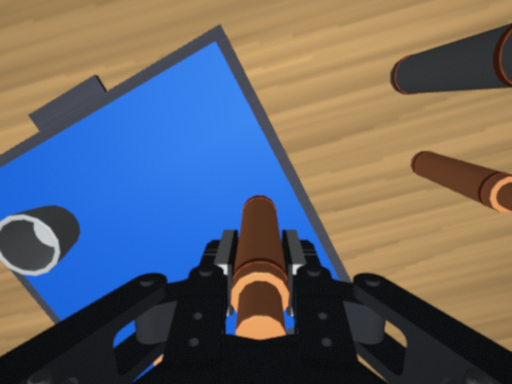

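View pics/s2.png

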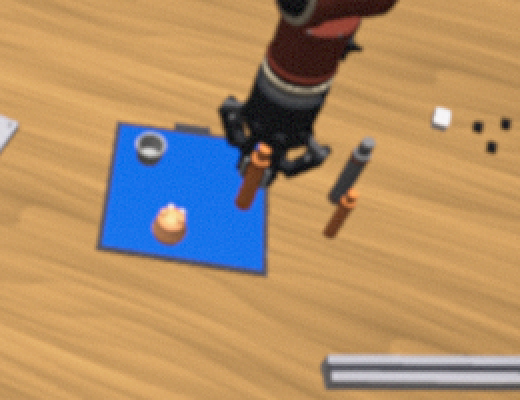

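```bash
python3 - <<'E'
from h import *
q=down(np.radians(75)); q2=down(np.radians(85))
arm.line_to((.474,.314,.29),velocity=.15)
print("open",arm.read_opening()*85,arm.read_ft_force())
arm.movep((.50,-.15,.32),q2); arm.pause(.2)
p,qq=arm.read_tool_pos(),arm.read_eef_rot(); im=snapshot("wrist"); cv2.imwrite("pics/w3.png",im); np.savez("w3.npz",p=p,q=qq)
print(p,arm.read_opening()*85,arm.read_time())
for X in [(.522,-.076,.068),(.507,-.246,.096)]: print(proj("wrist",X,(p,qq)))
E
```

```text
open 21.018488531142143 [-0.17305443 -0.28475229 -0.18509833]
[ 0.50034195 -0.14894636  0.31991007] 20.985248129961292 8.1833
[329.67966956 185.5573982 ]
[158.35799013 192.48996322]
```

View pics/w3.png

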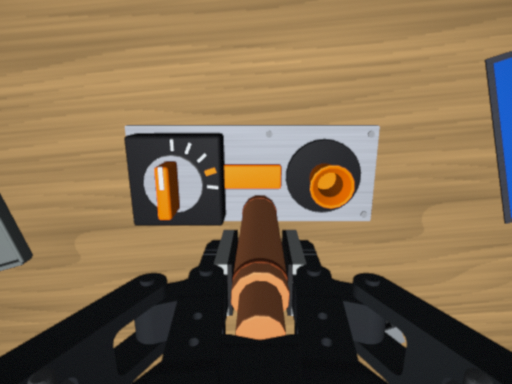

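The spindle is held. The cup rim is near (331,187) and the knob bar top near (165,191), with its pointer up towards the robot. Next I fit these precisely.

```bash
python3 - <<'E'
from h import *
d=np.load("w3.npz");pose=(d['p'],d['q']); im=cv2.imread("pics/w3.png")
m,b=blobs(im,(5,180,60),(22,255,255),(305,155,365,220)); print(b)
c=max(cv2.findContours(m,cv2.RETR_EXTERNAL,cv2.CHAIN_APPROX_NONE)[0],key=cv2.contourArea)
print(cv2.fitEllipse(c),cv2.boundingRect(c))
m,b=blobs(im,(5,180,60),(22,255,255),(145,150,190,225)); print(b)
h=im[150:225,125:235]; g=im[155:220,300:365]
cv2.imwrite("pics/w3k.png",cv2.resize(h,None,fx=7,fy=7,interpolation=cv2.INTER_CUBIC))
cv2.imwrite("pics/w3c.png",cv2.resize(g,None,fx=8,fy=8,interpolation=cv2.INTER_CUBIC))
E
```

```text
[(np.int32(1636), array([330.9, 185.3]), array([310, 164,  45,  45], dtype=int32))]
((330.9551696777344, 185.36578369140625), (44.013954162597656, 45.79917907714844), 121.06128692626953) (310, 164, 45, 45)
[(np.int32(962), array([167.4, 192.6]), array([155, 162,  24,  59], dtype=int32))]
```

View pics/w3k.png

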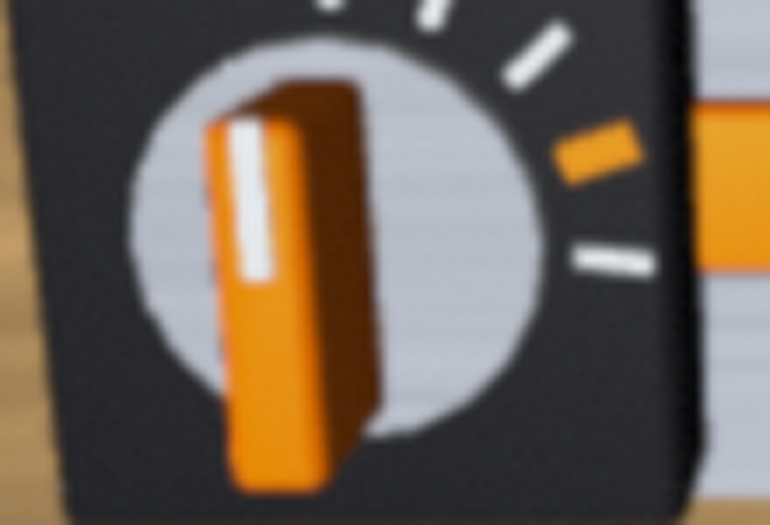

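View pics/w3c.png

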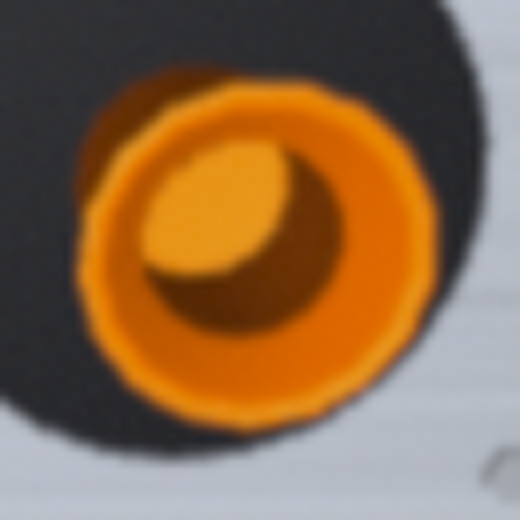

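```bash
python3 - <<'E'
from h import *
d=np.load("w3.npz");pose=(d['p'],d['q'])
f=lambda u,v,z,o,s:onz("wrist",(o[0]+u/s-.44,o[1]+v/s-.44),z,pose)
ko=(125,150);co=(300,155)
cup=f(259,254,.068,co,8); print("cup",cup)
print("rim diam",np.linalg.norm(f(78,254,.068,co,8)-f(440,254,.068,co,8)))
k=f(267,306,.096,ko,7);print("knob top",k,"disc",f(336,237,.058,ko,7))
a=f(252,122,.096,ko,7);b=f(281,490,.096,ko,7);v=b-a;print("bar len",np.linalg.norm(v),"bar +x yaw",np.degrees(np.arctan2(v[1],v[0])))
w=cup-k;print("dist",np.linalg.norm(w[:2]),"stand yaw",np.degrees(np.arctan2(-w[0],w[1])))
E
```

```text
cup [ 0.52301778 -0.07366769  0.068     ]
rim diam 0.04740047848789676
knob top [ 0.50813321 -0.24197208  0.096     ] disc [ 0.5078904  -0.24247444  0.058     ]
bar len 0.0525985144125804 bar +x yaw -5.265736435612603
dist 0.16896128955369105 stand yaw -5.053997686427382
```

```bash
python3 - <<'E'
from h import *
q=down(np.radians(85)); c=(.5230,-.0740)
goto((*c,.24),q,.15); print(arm.read_tool_pos(),arm.read_ft_force())
goto((*c,.212),q,.1)
f0=arm.read_ft_force()
for z in (.20,.19,.18,.172,.166,.162,.159,.157,.1555,.154):
    arm.line_to((c[0],c[1],z),velocity=.05,ori=q)
    p=arm.read_tool_pos();f=arm.read_ft_force()-f0; print(z,p.round(4),f.round(2))
    if f[2]>5 or np.linalg.norm(f)>12: break
print(arm.read_opening()*85,arm.read_time())
cv2.imwrite("pics/w4.png",snapshot("wrist"))
cv2.imwrite("pics/s4.png",cv2.resize(snapshot("scene")[90:230,120:300],None,fx=4,fy=4))
E
```

```text
[ 0.52306458 -0.0739738   0.23987082] [ 0.33972395  0.79677117 -0.76128569]
0.2 [ 0.5227 -0.074   0.1994] [ 0.06  0.81 -0.01]
0.19 [ 0.5227 -0.074   0.1895] [-0.82  0.33  0.93]
0.18 [ 0.5227 -0.074   0.1796] [-1.26  0.7   1.51]
0.172 [ 0.5228 -0.0739  0.1716] [-0.58 -0.32  0.34]
0.166 [ 0.5227 -0.074   0.1656] [-0.26  0.79  1.98]
0.162 [ 0.5228 -0.0739  0.1618] [-1.01 -0.06  0.96]
0.159 [ 0.5229 -0.074   0.1588] [0.15 0.23 1.16]
0.157 [ 0.523  -0.074   0.1569] [-1.18  0.57  0.91]
0.1555 [ 0.5232 -0.074   0.1567] [-2.2   0.91  8.42]
21.32090778438884 13.3083
```

View pics/w4.png

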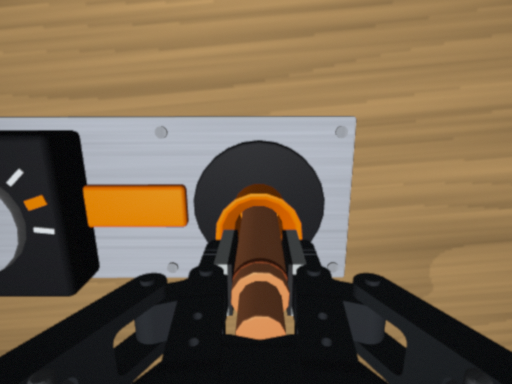

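View pics/s4.png

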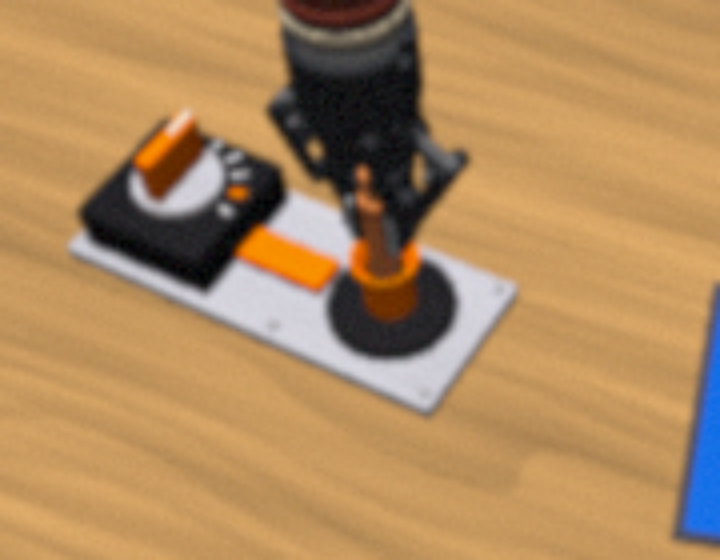

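Contact came at z=0.157, which is the expected seated height (0.026+0.131). I'll release, retreat and look.

```bash
python3 - <<'E'
from h import *
q=down(np.radians(85)); 
arm.move_gripper(1.0,40); print(arm.read_opening(),arm.read_ft_force())
arm.line_to((.523,-.074,.29),velocity=.15,ori=q)
arm.movep((.5,-.16,.32),q);arm.pause(.2)
p,qq=arm.read_tool_pos(),arm.read_eef_rot(); im=snapshot("wrist"); cv2.imwrite("pics/w5.png",im); np.savez("w5.npz",p=p,q=qq)
cv2.imwrite("pics/s5.png",cv2.resize(snapshot("scene")[90:230,120:300],None,fx=4,fy=4))
print(proj("wrist",(.523,-.074,.146),(p,qq)),proj("wrist",(.523,-.074,.126),(p,qq)),proj("wrist",(.508,-.2425,.096),(p,qq)),arm.read_time())
E
```

```text
1.000479356194924 [ 0.42370369  0.59027398 -0.49088297]
[364.30110606 210.58566206] [356.9420368  203.09525463] [171.3166198  192.99873173] 15.8667
```

View pics/w5.png

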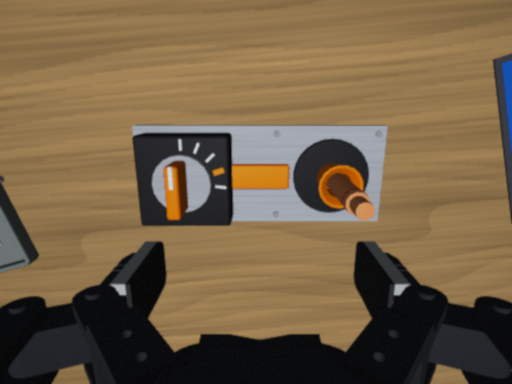

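View pics/s5.png

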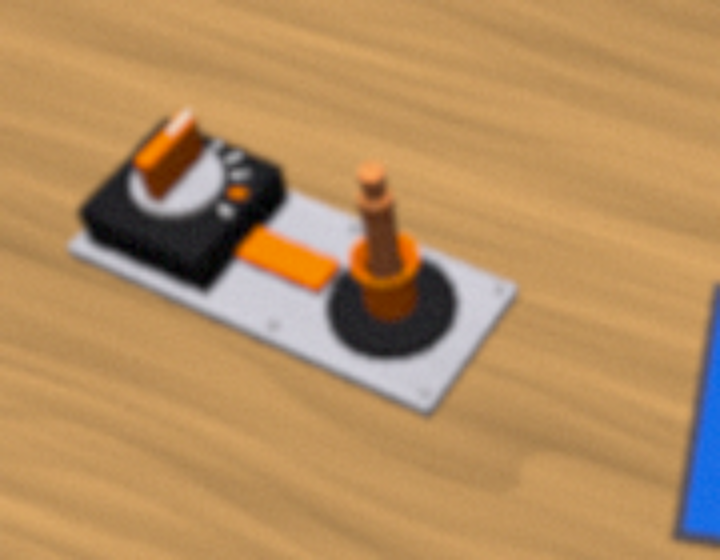

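The spindle stands upright and free: top seen at (366,210), predicted (364,211). On to the knob.

```bash
python3 - <<'E'
from h import *
q=down(np.radians(84.9)); k=(.508,-.2425)
arm.movep((*k,.25),q)
goto((*k,.22),q,.15,2)
goto((*k,.140),q,.12,2); print(arm.read_tool_pos(),arm.read_ft_force())
arm.move_gripper(0.0,80); arm.pause(.2)
r=R.from_quat(arm.read_eef_rot()).as_matrix()
print(arm.read_opening()*85,arm.read_tool_pos(),np.degrees(np.arctan2(r[1,1],r[0,1])),arm.read_ft_force(),arm.read_wrist_torque(),arm.read_time())
print(np.round(arm.read_joint_positions(),3))
cv2.imwrite("pics/w6.png",snapshot("wrist"))
E
```

```text
[ 0.50799922 -0.24256209  0.13985738] [0.6665972  0.38269895 0.42809045]
12.70031158899053 [ 0.50778014 -0.24364192  0.14004479] 84.85998687381947 [-1.18835331 -2.93282795  2.19739087] [-0.74465333  0.25824662  0.08501192] 19.8
[ 0.386  0.692  0.034  1.846 -0.036  0.604  1.923]
```

View pics/w6.png

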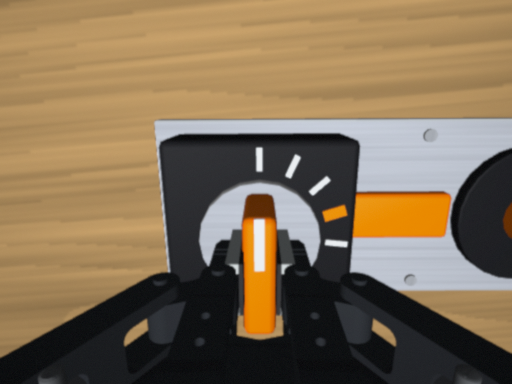

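```bash
cat >> h.py <<'E'
K=np.array((.508,-.2435,.140))
def yaw():
    r=R.from_quat(arm.read_eef_rot()).as_matrix(); return np.degrees(np.arctan2(r[1,1],r[0,1]))
def turn(a):
    arm.movep(K,down(np.radians(84.9-a))); arm.pause(.15)
    print(a,"actual",round(84.9-yaw(),2),arm.read_tool_pos().round(4),"F",arm.read_ft_force().round(1),"T",arm.read_wrist_torque().round(3),round(arm.read_opening()*85,2),arm.read_time())
E
python3 - <<'E'
from h import *
for a in (8,16,24,32,40,48,54): turn(a)
cv2.imwrite("pics/w7.png",snapshot("wrist"))
E
```

```text
8 actual 7.87 [ 0.5079 -0.2436  0.1401] F [-1.5 -3.2  2.5] T [-0.581  0.289  0.067] 13.09 20.25
16 actual 15.86 [ 0.5079 -0.2434  0.14  ] F [-1.5 -1.9  4.2] T [-0.495  0.33   0.022] 12.72 20.65
24 actual 23.83 [ 0.508  -0.2433  0.14  ] F [-2.  -1.1  4.4] T [-0.311  0.289  0.15 ] 12.43 21.05
32 actual 31.82 [ 0.5081 -0.2431  0.14  ] F [-1.5 -1.2  4.4] T [-0.164  0.246  0.194] 12.43 21.45
40 actual 39.87 [ 0.5083 -0.243   0.14  ] F [-1.   0.3  4.6] T [0.059 0.042 0.065] 12.55 21.85
48 actual 47.9 [ 0.5084 -0.2429  0.14  ] F [-1.2  1.3  4.4] T [ 0.311 -0.017  0.171] 12.64 22.25
54 actual 53.91 [ 0.5085 -0.2429  0.1401] F [-0.9  1.6  5.1] T [ 0.451 -0.247  0.182] 12.68 22.65
```

View pics/w7.png

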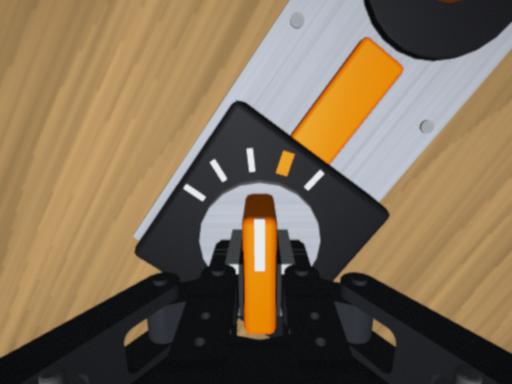

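The knob follows the gripper: at 54° the pointer is just past the second white mark (250,160). Continuing to 72°.

```bash
python3 - <<'E'
from h import *
for a in (60,66,70,72): turn(a)
arm.pause(.2)
p,qq=arm.read_tool_pos(),arm.read_eef_rot();im=snapshot("wrist");cv2.imwrite("pics/w8.png",im); np.savez("w8.npz",p=p,q=qq)
cv2.imwrite("pics/w8k.png",cv2.resize(im[130:345,190:330],None,fx=2.7,fy=2.7,interpolation=cv2.INTER_CUBIC))
cv2.imwrite("pics/s8.png",cv2.resize(snapshot("scene")[90:230,120:300],None,fx=4,fy=4))
E
```

```text
60 actual 59.94 [ 0.5086 -0.2428  0.14  ] F [2.  3.8 4.9] T [ 0.742 -0.589  0.148] 12.79 23.1
66 actual 65.89 [ 0.5087 -0.2428  0.14  ] F [2.1 3.6 4.5] T [ 0.986 -0.83   0.116] 12.46 23.5
70 actual 69.83 [ 0.5088 -0.2428  0.14  ] F [3.1 5.1 3.8] T [ 1.01  -0.882  0.087] 12.87 23.9
72 actual 71.82 [ 0.5088 -0.2428  0.1401] F [4.  4.1 3.2] T [ 0.905 -0.862  0.136] 12.55 24.3
```

View pics/w8k.png

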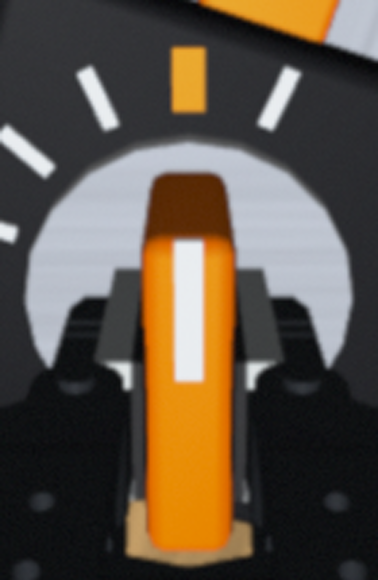

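View pics/s8.png

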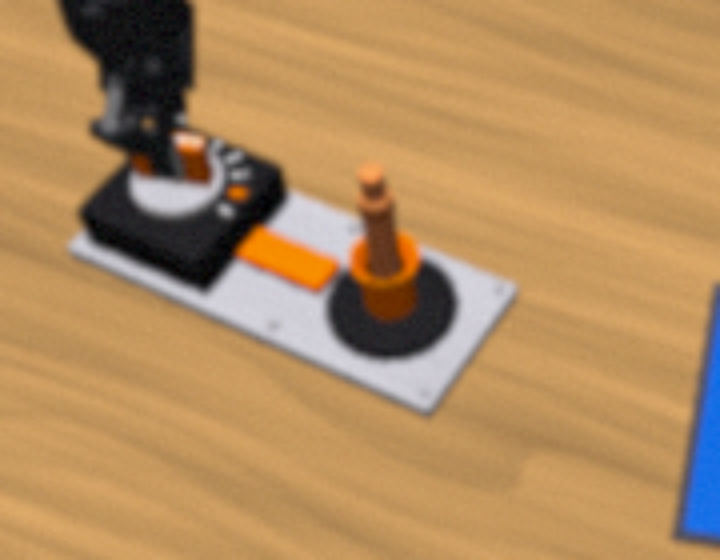

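The pointer (column 188) lines up with the orange mark (column 189). The spindle is still upright in the cup. One last check on the small prints, then I hand in.

```bash
python3 - <<'E'
from h import *
from station import ticket
t=snapshot("top");o=cv2.imread("pics/top0.png")
for n,b in [("owl",(182,192,208,216)),("pot",(205,230,225,250)),("boat",(260,134,284,154))]:
    u0,v0,u1,v1=b; print(n,cv2.absdiff(t,o)[v0:v1,u0:u1].mean().round(2))
arm.pause(.5); print(84.9-yaw(),arm.read_ft_force(),arm.read_wrist_torque(),arm.read_opening()*85,arm.read_time())
ticket.finish_job()
E
```

```text
owl 7.15
pot 7.87
boat 7.47
71.82079284030397 [2.73129423 5.51909072 3.98560619] [ 0.9940325  -0.92732316  0.14680109] 13.042503084717914 25.15
the job is handed in; nothing more can be done
```

The copper spindle is standing in the orange cup and released, and the job was handed in at about 25 s with the knob held at the third click.

- **Spindle:** it touched the cup floor at the expected height (TCP z = 0.157 m). After release it stood upright, with its top within about 2 px of the predicted position. It was still upright after the knob was turned.
- **Knob:** it was gripped at 80 N and turned in steps to 71.8° (the third click is at 72°). The pointer lined up with the orange mark to about 1 px in the enlarged picture. Half a second later the angle had not changed, and the wrist read about 0.15 Nm, close to the spring's 0.10–0.13 Nm.
- **Forces:** readings stayed below about 10 N whenever I checked them.
- **Small prints:** I did not touch the owl, pot or boat. The before/after difference in the top view was about the same for all three (7.2, 7.9 and 7.5 grey levels). That looks like picture noise, but I had no background patch to compare it with, so this check is only weak evidence.
- **Disagreements:** the top camera put the cup and knob 2–4 mm from where the wrist camera did. I used the wrist measurements, and closing the jaws then showed the knob about 1 mm farther over in y.

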